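# Lock the glue press over a cork insole and tag it

## Task

Close the blue glue press on the cork insole: with its bar still up, swing the red T-handle fully up, push the bar all the way down so that its coupler sits on the steel ball, and press the handle fully back down to lock it. Then take the yellow tag out of its wooden stand and leave it hanging by its hole on the hook of the press, to show that glue is setting. Do not shift the insole, and leave the other things on the bench where they are.

Things in the scene. Friction and masses are not known exactly. Their poses are not given: they have to be found in the camera images.
- press: Glue press, fixed: plywood board 310 x 170 x 14 mm under a hinged blue bar. Origin: centre of the board's underside, on the bench; x along the board from the bar's hinge to the bar's free end, z up. A 32 mm steel ball is centred at x = 60, z = 78 mm. The bar lies at y = 0, 22 mm wide, 50 mm at the coupler (two cheeks round the ball). Bar down, its top is at z = 88 mm, the cheeks' at 112 mm.
- bar (a joint): Blue bar's angle in rad: 0 = down (level, coupler seated on the ball), grows as the free end rises, to 0.5. The stiff hinge (1.2 N m) holds it where it is left; pushing it down at the thumb pad takes about 4 N. With the handle down, its claw meets the ball at about 0.2 rad and resists seating (do not force it); once seated, the claw grips below the ball.
- handle (a joint): Red T-handle's angle to the bar in rad: 0 = fully down (locked), 1.1 = fully up (stop); stays where left (0.10 N m, 2 to 6 N at the grip). At 0 it points from its pivot back towards the bar's hinge, 42 degrees above the bar; it swings up and over towards the free end. A level push on the grip along the press's +x raises it; one along -x, and down, presses it down.
- press_hinge (a point): Point on the bar's hinge axis, at y = 0 of the press; fixed, 120 mm from the press's origin towards -x, 78 mm above the bench; axes as the press's. The hinge axis lies along y; the bar's centre line runs through it.
- handle_pivot (a point): The handle's pivot (axis along the press's y), on the bar: 172 mm from the bar's hinge axis along the bar and 26 mm above the bar's centre line. The grip's axis is 55 mm from it. Its frame tilts with the bar.
- handle_grip (a point): Centre of the red cross-grip of the T-handle: a cylinder 18 mm in diameter, 50 mm long, lying along the press's y axis. Its frame turns with the handle.
- thumb_pad (a point): Centre of the top face of the black rubber thumb pad at the bar's free end, 44 mm along the bar x 46 mm; it is 254 mm from the bar's hinge axis along the bar and 16 mm above the bar's centre line. Place to push the bar down.
- hook (a point): Middle of the press's steel hook, at x = -137, y = -52, z = 126 mm of the press, axes as the press's. A round peg 8 mm in diameter along -y from a post 16 mm wide whose top is 4 mm above this point (post's face at y = +17 mm, peg's tip at -26 mm from here); the last 8 mm turn up by 6 mm.
- tag_grip (a point): Middle of the grip tab of the loose yellow tag (40 to 85 g), a flat plate 8 mm thick (along its y) and 120 mm tall (z up), 56 mm wide (x) with a 26 mm wide, 35 mm tall tab at the top. This point is 13 mm below the top edge. The tag starts upright in its stand.
- tag_hole (a point): Centre of the tag's round hole, 22 mm in diameter, right through the plate along the tag's y; 39 mm below tag_grip, 68 mm above the tag's lower edge.
- tag_stand: Fixed wooden stand 80 (x) x 46 (y) x 30 mm, origin at the centre of its underside, with an open slot 12 mm wide along its x; the tag's lower end stands 22 mm deep in it, on the slot floor 8 mm above the bench.
- pad (a joint): Spring travel (m) of the black round pad under the bar, 80 mm from the bar's hinge axis: 0 = free, grows as it is pressed up by the insole.
- insole_mid (a point): Middle of the loose cork insole, 185 x 78 x 17 mm, that lies across the board under the pad. It is only to be clamped by the pad.
- spray_can_mid (a point): Bystander, loose: spray can with red cap, 59 mm in diameter, 202 mm tall; point 100 mm above its foot.
- dropper_mid (a point): Bystander, loose: small brown dropper bottle, 34 mm in diameter, 102 mm tall; point 50 mm above its foot.
- jar_mid (a point): Bystander, loose: low round jar with a tan lid, 62 mm in diameter, 35 mm tall; its middle.
- tub_mid (a point): Bystander, loose: blue and cream tub, 97 mm in diameter, 80 mm tall; its middle.
- cork_block_mid (a point): Bystander, loose: cork block 105 x 50 x 32 mm; its middle.
- wax_bar_mid (a point): Bystander, loose: yellow-brown wax bar 85 x 35 x 20 mm; its middle.
Things that resemble listed ones, but are neither listed nor needed, are in the scene too. Of the things that look like the part that bears tag_grip, the smallest one is meant.

How it is judged:
By the outcome, as a careful person would: the job done as asked, in the order asked, and still so for the second after the job is handed in, with the robot touching nothing.
It also fails if it takes over 67 s, if anything falls off the work surface, if the arm or the gripper's body presses on something with over 40 N, if the wrist force passes 120 N, or if a joint passes its speed limit or range.

## Robot

A 7-joint arm with a two-finger parallel gripper is mounted at the origin on a cart in front of the work surface, level with it; the furniture and walls round the work are solid. World frame = base frame: x ahead of the robot, y to its left, z up, the work surface at z = 0. Lengths are in m, angles in rad, forces in N, time in s.
With the tool pointing down it reaches from about 0.4 to 0.85 m from the base axis. Payload 4.5 kg.
Tool frame: the origin (TCP) lies at the very end of the fingers, on their centre line; the grasp point (between the pads) lies 19 mm behind it; z points along the fingers, y is the line along which they close (so a half turn about z gives the same grasp; the last joint's range is limited). The gripper opens to 88 mm and grips with 3 to 60 N. Pads are 18 mm wide; open, the fingers measure 123 mm over their backs; the gripper's body (75 mm by 187 mm) begins 45 mm behind the grasp point.
Start: joints at [-1.137, 0.689, -0.195, 1.565, 0.157, 0.902, -0.215], TCP at [0.243, 0.576, 0.239] pointing down, gripper open.
Joint ranges: [-3.01, 3.01], [-0.46, 2.08], [-1.47, 1.51], [0.13, 2.56], [-1, 4.14], [0.04, 2.09], [-2.66, 2.66]. Speed limits (rad/s): [2.57, 2.57, 3.14, 3.14, 3.14, 3.14, 3.14].

## Interface

Orientations are given as a unit quaternion [x, y, z, w].
In Python, from plant import r gives the robot as it stands. The module is installed in compiled form; this text tells all that it offers.
- The arm moves only by the tool step_arm, never from a script. Its argument "increments" is a list of rows, each a list of 2 entries, a list of its own where there are three numbers: the shift along the world's x, y, z in cm, then the turn, a rotation vector about the world's x, y, z in degrees. A call has exactly 10 rows; each row shifts and turns the commanded pose from where the row before left it; what a row does not reach is not made up. A row lasts 1/10 s, in which the tool goes at most 50 mm and 8.59 degrees, less where a joint would pass 70% of its speed; a pose out of reach is approached as far as the arm can. A call is refused whole if a number of a shift passes 5 or a number of a turn 8.59, either way. A call with a gripper value outside its range is refused whole. "fingers" is the opening, from 0 (shut) to 1 (fully open), set as the call begins (left out, the last holds). The fingers move at their own pace and stop on an object; "grip_force" is the grip in N (left out, the last holds). Time passes only in rows, so rows that do not move let the fingers close, or fill a call up. It gives the time, the measured TCP pose, the force, the opening and the grip force at its end, in the units of the state.
- r.get_state(): the state, without advancing time (a new reading comes with each control period).
- r.snapshot(name): name is "scene" or "top"; returns (picture, depth): 400x640x3 uint8, red, green, blue; 400x640 float32, m along the optical axis (not along the pixel's ray), 0 where there is no reading.
- r.calibration(name): a dict with "fov_y" (degrees; the focal length in pixels is half the picture's height over the tangent of half this angle, whatever the lens; pixels are square), "cx", "cy" (the principal point, pixels), "k1" (the pictures are not rectified: a ray, as slopes to the right and down, at radius r is drawn at 1 + k1 r^2 times it, then the intrinsics apply), "R" (3x3) and "t" (3): a world point X has camera coordinates R X + t. Camera axes: x right, y down, z forward; pixel columns grow to the right and rows downward; lengths in m; the calibration is good to about 2 mm. A picture is of the moment at which its call begins. calibration takes no time and is no camera call.
- r.finish_job(): hands the job in; it is judged then, once.
The state is a dict: "clock": time; "q": joint angles; "qd": joint speeds; "joint_torque": joint torques, N m; "tool_pos": TCP position; "eef_rot": TCP orientation; "contact_force": force on the tool from outside, world axes, zero at the start; "moment": the same for the moment, N m; "opening": opening from 0.0 (shut) to 1.0 (fully open); "finger_force": force on a finger pad.
Only numpy, scipy, OpenCV 4.12 (cv2) and the standard library are available. Lean on these libraries where they do the work, as an engineer would, in place of code of your own. Each camera call takes 0.05 s, during which the arm holds its last target. There are 200 camera calls.

## Working session

There is one attempt and no reset: what is moved stays moved. The work goes in short steps, Python scripts to look and compute and a tool call to move; the robot and the scene stay as the last step left them, time stands still between calls to the robot, and variables do not carry over. Pictures are saved under pics/ and viewed, at most 10 in all, crops included, and the job is handed in when it is done.

Besides the shell and the picture viewer there is one more tool, called after "Request:" as a command line: name --argument value ..., lists and objects as JSON in quotes. step_arm: Moves the arm, as the interface text tells. Its arguments: {"type":"object","properties":{"increments":{"type":"array","items":{"type":"array"}},"fingers":{"type":"number"},"grip_force":{"type":"number"}},"required":["increments"]}

```bash
mkdir -p pics
cat > h.py <<'E'
import numpy as np, cv2
from plant import r
def cam(n):
    c=r.calibration(n); f=200/np.tan(np.radians(c['fov_y'])/2)
    return f,c['cx'],c['cy'],c['k1'],np.array(c['R']),np.array(c['t'])
def und(n,u,v):
    f,cx,cy,k,R,t=cam(n); d=np.array([(u-cx)/f,(v-cy)/f]); p=d.copy()
    for _ in range(20): p=d/(1+k*(p@p))
    return p
def ray(n,u,v):
    f,cx,cy,k,R,t=cam(n); p=und(n,u,v)
    return -R.T@t, R.T@np.array([p[0],p[1],1])
def onz(n,u,v,z):
    o,d=ray(n,u,v); return o+d*(z-o[2])/d[2]
def proj(n,X):
    f,cx,cy,k,R,t=cam(n); c=R@np.array(X)+t; p=c[:2]/c[2]; p=p*(1+k*(p@p)); return p*f+[cx,cy]
def cloud(n,depth):
    f,cx,cy,k,R,t=cam(n); H,W=depth.shape
    U,V=np.meshgrid(np.arange(W),np.arange(H)); d=np.stack([(U-cx)/f,(V-cy)/f],-1); p=d.copy()
    for _ in range(20): p=d/(1+k*(p**2).sum(-1,keepdims=True))
    C=np.concatenate([p,np.ones((H,W,1))],-1)*depth[...,None]
    P=(C-t)@R; P[depth<=0]=np.nan; return P
def snap(n,tag):
    im,d=r.snapshot(n); cv2.imwrite(f'pics/{tag}.png',im[...,::-1]); np.savez(f'pics/{tag}.npz',im=im,d=d); return im,d
E
python3 - <<'E'
from h import *
for n in('scene','top'): snap(n,n+'0'); o,_=ray(n,320,200); print(n,o,cam(n)[:4])
s=r.get_state(); print({k:np.round(v,3) for k,v in s.items()})
E
```

```text
scene [-0.40548478 -0.81229727  1.07202802] (np.float64(392.8336482176865), 322.8578991470849, 198.99010128702366, -0.020456472737147156)
top [ 0.39237979 -0.02074382  1.27545824] (np.float64(368.94653153052053), 320.552207346748, 199.96333796355674, 0.011532170768722282)
{'clock': np.float64(0.1), 'q': array([-1.137,  0.69 , -0.195,  1.566,  0.157,  0.903, -0.215]), 'qd': array([ 0.001, -0.002, -0.   , -0.004, -0.001, -0.001,  0.002]), 'joint_torque': array([-3.0000e-03, -5.2850e+01, -1.2710e+00, -1.5384e+01, -5.2000e-02,
        2.0000e-03,  0.0000e+00]), 'tool_pos': array([0.243, 0.575, 0.238]), 'eef_rot': array([ 0.199,  0.98 , -0.001, -0.   ]), 'contact_force': array([-0.086, -0.875,  0.129]), 'moment': array([-0.013, -0.025,  0.016]), 'finger_force': np.float64(0.0), 'opening': np.float64(0.999)}
```

View pics/scene0.png

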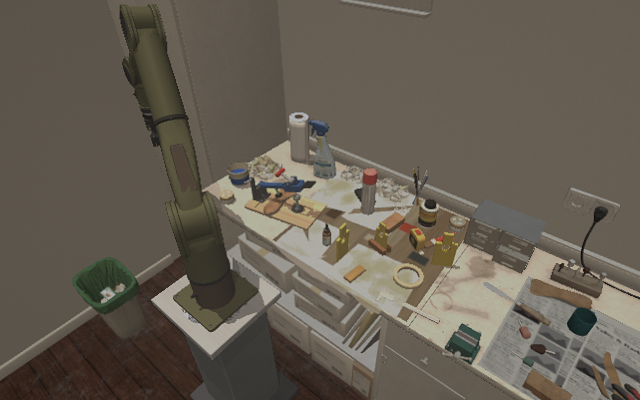

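View pics/top0.png

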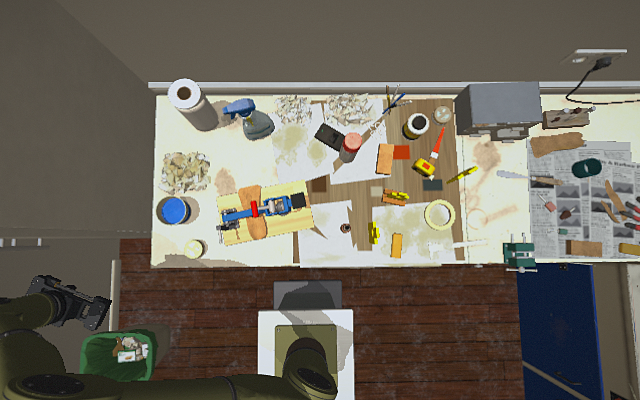

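Scene: press at about (285,205), yellow plates at (342,243), (382,237), (446,250). Top: press at (265,212), yellow plates at (374,233), (395,197), (462,173).

Run:
```python
from h import *
S=np.load('pics/scene0.npz');T=np.load('pics/top0.npz')
a=cv2.resize(S['im'][205:285,320:480],None,fx=5,fy=5,interpolation=cv2.INTER_CUBIC)[:300]
a=cv2.resize(S['im'][210:280,320:470],(480,224*1),interpolation=cv2.INTER_CUBIC)
b=cv2.resize(T['im'][155:255,360:490],(400,308),interpolation=cv2.INTER_CUBIC)
c=cv2.resize(T['im'][170:255,205:325],(400,283),interpolation=cv2.INTER_CUBIC)
d=cv2.resize(S['im'][165:230,235:335],(400,260),interpolation=cv2.INTER_CUBIC)
M=np.zeros((600,800,3),np.uint8); a=cv2.resize(S['im'][210:280,320:470],(400,187),interpolation=cv2.INTER_CUBIC)
M[:187,:400]=a;M[:308,400:]=b;M[310:593,400:]=c;M[310:570,:400]=d
cv2.imwrite('pics/m1.png',M[...,::-1])
for n,Z in(('scene',S),('top',T)):
    P=cloud(n,Z['d']);hsv=cv2.cvtColor(Z['im'],cv2.COLOR_RGB2HSV)
    m=((hsv[...,0]>=22)&(hsv[...,0]<=32)&(hsv[...,1]>170)&(hsv[...,2]>90)).astype(np.uint8)
    k,l,st,ce=cv2.connectedComponentsWithStats(m)
    for i in range(1,k):
        if st[i,4]>12:
            q=P[l==i];q=q[~np.isnan(q[:,0])]; print(n,st[i],np.round(ce[i]),np.round(np.percentile(q,[3,50,97],axis=0),3).tolist())
```

```text
top [247 117   6   7  14] [250. 120.] [[0.743, 0.158, 0.162], [0.745, 0.16, 0.186], [0.746, 0.164, 0.212]]
top [404 123   5   8  19] [405. 127.] [[0.746, -0.349, 0.044], [0.76, -0.344, 0.063], [0.77, -0.343, 0.078]]
top [405 131  13   7  27] [410. 135.] [[0.73, -0.383, 0.038], [0.734, -0.362, 0.047], [0.748, -0.348, 0.06]]
top [412 158  23  17 163] [424. 166.] [[0.601, -0.433, 0.048], [0.624, -0.401, 0.064], [0.648, -0.374, 0.07]]
top [446 166  32  18 113] [463. 174.] [[0.575, -0.554, 0.004], [0.588, -0.51, 0.111], [0.606, -0.493, 0.157]]
top [387 192  22   9 106] [398. 195.] [[0.517, -0.335, 0.028], [0.524, -0.306, 0.085], [0.534, -0.284, 0.13]]
top [368 222  12  22 188] [373. 233.] [[0.372, -0.227, 0.013], [0.402, -0.219, 0.105], [0.436, -0.216, 0.157]]
top [394 238   3   6  14] [395. 241.] [[0.369, -0.31, 0.018], [0.377, -0.306, 0.02], [0.384, -0.302, 0.025]]
```

View pics/m1.png

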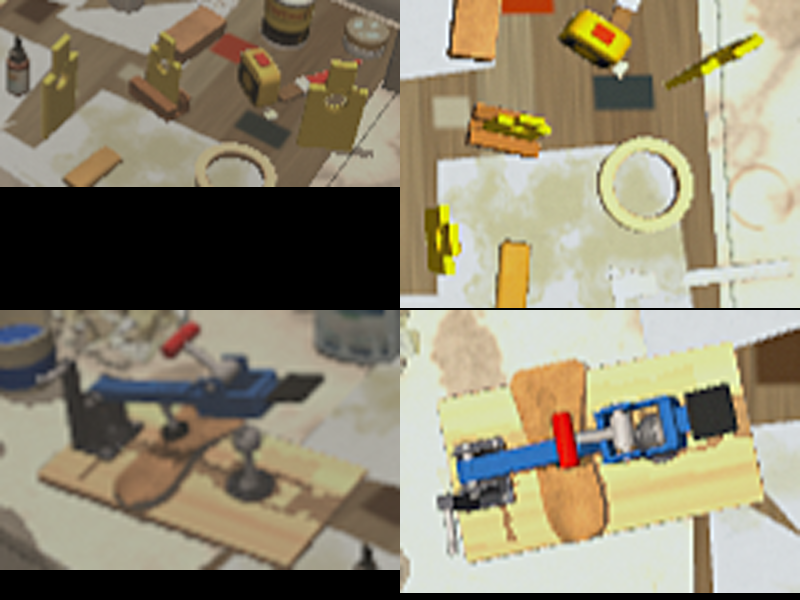

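The smallest yellow plate is the one in the wooden stand, top (398,195), its top edge at z≈0.13; the other two (373,233) and (463,174) stand 0.157 high on the bench. The press bar is up, the handle points back, and the hook is at the lower-left corner.

```bash
cat > press.py <<'E'
from h import *
E
python3 - <<'E'
from h import *
T=np.load('pics/top0.npz');S=np.load('pics/scene0.npz')
P=cloud('top',T['d']);Q=cloud('scene',S['d'])
# board
h=cv2.cvtColor(T['im'],cv2.COLOR_RGB2HSV)
m=(P[...,2]>0.009)&(P[...,2]<0.045)&(P[...,0]>.3)
U,V=np.meshgrid(np.arange(640),np.arange(400)); m&=(U>205)&(U<325)&(V>170)&(V<255)
k,l,st,ce=cv2.connectedComponentsWithStats(m.astype(np.uint8)); i=1+st[1:,4].argmax()
q=P[l==i]; print(st[i],np.nanmedian(q[:,2]))
print('rect',cv2.minAreaRect(q[:,:2].astype(np.float32)*1000))
# blue bar line, red grip
for n,Z,C in(('top',T,P),('scene',S,Q)):
    h=cv2.cvtColor(Z['im'],cv2.COLOR_RGB2HSV); reg=(C[...,0]>.3)&(C[...,0]<.65)&(C[...,1]>-.1)&(C[...,1]<.33)
    red=((h[...,0]<6)|(h[...,0]>174))&(h[...,1]>150)&(h[...,2]>70)&reg&(C[...,2]<.2)&(C[...,2]>.08)
    blue=(h[...,0]>100)&(h[...,0]<125)&(h[...,1]>130)&reg
    blk=(h[...,2]<60)&reg&(C[...,2]>.05)
    for nm,mm in(('red',red),('blue',blue),('blk',blk)):
        k,l,st,ce=cv2.connectedComponentsWithStats(mm.astype(np.uint8))
        for i in range(1,k):
            if st[i,4]>15: q=C[l==i];print(n,nm,st[i],np.round(ce[i],1),np.round(np.nanpercentile(q,[3,50,97],axis=0),3).tolist())
# tag
h=cv2.cvtColor(T['im'],cv2.COLOR_RGB2HSV)
y=(h[...,0]>=22)&(h[...,0]<=32)&(h[...,1]>170)&(U>380)&(U<415)&(V>185)&(V<210)
for lo,hi in((.05,.15),(.112,.135),(.06,.105)):
    q=P[y&(P[...,2]>lo)&(P[...,2]<hi)]; c,s,a=cv2.minAreaRect(q[:,:2].astype(np.float32)*1000); print('tag',len(q),c,s,a,q.mean(0))
st_=(P[...,2]>.022)&(P[...,2]<.036)&(abs(P[...,0]-.525)<.07)&(abs(P[...,1]+.30)<.08)
q=P[st_];print('stand',len(q),cv2.minAreaRect(q[:,:2].astype(np.float32)*1000))
E
```

```text
[ 216  179   99   67 3414] 0.01519175518608225
rect ((486.80474853515625, 136.75392150878906), (184.96075439453125, 309.9073791503906), 11.369898796081543)
top red [251 201   8  16  88] [254.1 208.5] [[0.456, 0.137, 0.18], [0.477, 0.146, 0.185], [0.5, 0.155, 0.189]]
top blue [258 196  34  20 227] [277.7 205.6] [[0.463, 0.042, 0.122], [0.49, 0.066, 0.152], [0.515, 0.138, 0.162]]
top blue [222 209  30  13 198] [236.5 215.2] [[0.449, 0.169, 0.082], [0.464, 0.216, 0.1], [0.479, 0.26, 0.115]]
top blk [291 193  15  16 184] [297.8 200.3] [[0.483, -0.001, 0.159], [0.503, 0.017, 0.166], [0.522, 0.037, 0.173]]
top blk [221 225   7   5  26] [223.6 227.4] [[0.421, 0.255, 0.056], [0.426, 0.256, 0.083], [0.434, 0.262, 0.128]]
scene red [276 169   8   7  25] [279.4 172. ] [[0.452, 0.133, 0.181], [0.472, 0.141, 0.184], [0.494, 0.152, 0.19]]
scene blk [251 178  15  16  74] [255.4 187.5] [[0.418, 0.238, 0.051], [0.428, 0.257, 0.072], [0.473, 0.265, 0.125]]
scene blk [301 182  14   7  55] [307.5 184.6] [[0.479, -0.003, 0.155], [0.493, 0.013, 0.169], [0.514, 0.035, 0.176]]
scene blk [276 193   6   4  16] [278.6 194.8] [[0.459, 0.15, 0.059], [0.469, 0.156, 0.063], [0.48, 0.169, 0.07]]
tag 89 (525.5159912109375, -309.6470031738281) (55.42007064819336, 7.511938571929932) 75.92681884765625 [ 0.5246154  -0.30780346  0.09326433]
tag 25 (525.6165161132812, -310.40863037109375) (23.491968154907227, 7.236086368560791) 77.62217712402344 [ 0.52483098 -0.31022913  0.12612587]
tag 54 (525.5301513671875, -310.031982421875) (54.65694046020508, 7.074571132659912) 75.61354064941406 [ 0.52474074 -0.30690221  0.08315737]
stand 191 ((526.7837524414062, -307.2549133300781), (80.39256286621094, 46.408042907714844), 76.70182037353516)
```

Press: origin ≈ (0.480, 0.134), x-axis at (0.197, −0.980), bar ≈ 0.29 rad. The red grip is predicted at (0.477, 0.1455, 0.176) and measured at (0.477, 0.146, top 0.185), which agrees. The can, jar and tub are clear of the path.

Request:
step_arm --increments '[[[2.25,-3.8,0.1],[0,0,-5.56]],[[2.25,-3.8,0],[0,0,-5.56]],[[2.25,-3.8,0],[0,0,-5.56]],[[2.25,-3.8,0],[0,0,-5.56]],[[2.25,-3.8,0],[0,0,-5.56]],[[2.25,-3.8,0],[0,0,-5.56]],[[2.25,-3.8,0],[0,0,-5.56]],[[2.25,-3.8,0],[0,0,-5.56]],[[2.25,-3.8,0],[0,0,-5.56]],[[2.25,-3.8,0],[0,0,-5.56]]]' --fingers 0

```text
clock: 1.1
tool_pos: [0.4687, 0.1941, 0.2396]
eef_rot: [0.634, 0.773, -0.0, -0.0]
contact_force: [1.0, 0.8, -0.0]
opening: 0.116
finger_force: 0.0
```

```bash
cat >> h.py <<'E'
hinge=np.array([.456,.2515,0]); ex=np.array([.197,-.980,0]); ey=np.array([.980,.197,0])
def st():
    s=r.get_state(); p=s['tool_pos']; d=p-hinge
    from scipy.spatial.transform import Rotation as Ro
    M=Ro.from_quat(s['eef_rot']).as_matrix()
    print('t',round(float(s['clock']),2),'pos',np.round(p,4),'press(x_h,y,z)',np.round([d@ex*1e3,d@ey*1e3,p[2]*1e3],1),'ytool deg',np.round(np.degrees(np.arctan2(M[1,1],M[0,1])),1),'ztool',np.round(M[:,2],3),'F',np.round(s['contact_force'],1),'q',np.round(s['q'],2),'op',round(float(s['opening']),3),'ff',round(float(s['finger_force']),1))
E
python3 - <<'E'
from h import *
st()
Z=np.load('pics/top0.npz');P=cloud('top',Z['d']);print(proj('scene',[.477,.146,.185]))
E
```

```text
t 1.1 pos [0.4687 0.1941 0.2396] press(x_h,y,z) [ 58.8   1.2 239.6] ytool deg 11.3 ztool [-0. -0. -1.] F [ 1.   0.8 -0. ] q [-0.51  0.53  0.03  1.92 -0.03  0.69 -0.26] op 0.116 ff 0.0
[279.33513276 170.96832301]
```

Request:
step_arm --increments '[[[0,0,-1.9],[0,0,0]],[[0,0,-1.9],[0,0,0]],[[0,0,-1.9],[0,0,0]],[[0,0,-1.7],[0,0,0]],[[0.08,-0.39,0],[0,0,0]],[[0.08,-0.39,0],[0,0,0]],[[0.08,-0.39,0],[0,0,0]],[[0.08,-0.39,0],[0,0,0]],[[0.08,-0.39,0],[0,0,0]],[[0.08,-0.39,0],[0,0,0]]]'

```text
clock: 2.1
tool_pos: [0.4733, 0.172, 0.1662]
eef_rot: [0.633, 0.774, 0.0, 0.0]
contact_force: [-0.4, 0.1, 0.4]
opening: 0.007
finger_force: 0.0
```

```bash
python3 -c "
from h import *
st()"
```

```text
t 2.1 pos [0.4733 0.172  0.1662] press(x_h,y,z) [ 81.3   1.3 166.2] ytool deg 11.5 ztool [ 0.001  0.    -1.   ] F [-0.4  0.1  0.4] q [-0.45  0.65  0.02  2.01 -0.02  0.49 -0.22] op 0.007 ff 0.0
```

Request:
step_arm --increments '[[[0.11,-0.54,0],[0,0,0]],[[0.11,-0.54,0.3],[0,0,0]],[[0.11,-0.54,0.9],[0,0,0]],[[0.11,-0.54,0.5],[0,0,0]],[[0.11,-0.54,0.4],[0,0,0]],[[0.11,-0.54,0.3],[0,0,0]],[[0.11,-0.54,0.3],[0,0,0]],[[0.11,-0.54,0.15],[0,0,0]],[[0.11,-0.54,0.1],[0,0,0]],[[0.11,-0.54,0],[0,0,0]]]'

```text
clock: 3.1
tool_pos: [0.4843, 0.1176, 0.1953]
eef_rot: [0.633, 0.774, 0.0, 0.0]
contact_force: [-0.8, 2.7, 2.5]
opening: 0.006
finger_force: 1.2
```

```bash
cat >> h.py <<'E'
def look(n,tag):
    im,d=snap(n,tag); C=cloud(n,d); h=cv2.cvtColor(im,cv2.COLOR_RGB2HSV)
    reg=(C[...,0]>.3)&(C[...,0]<.65)&(C[...,1]>-.1)&(C[...,1]<.33)
    red=((h[...,0]<6)|(h[...,0]>174))&(h[...,1]>150)&(h[...,2]>70)&reg&(C[...,2]<.25)&(C[...,2]>.08)
    blk=(h[...,2]<60)&reg&(C[...,2]>.05)&((C-hinge)@ex>.2)&(C[...,2]<.2)
    for nm,m in(('red',red),('pad',blk)):
        q=C[m]; 
        if len(q): q=np.c_[(q-hinge)@ex,(q-hinge)@ey,q[:,2]]*1e3; print(n,nm,len(q),np.round(np.percentile(q,[5,50,95],axis=0),0).tolist())
E
python3 -c "
from h import *
st(); look('top','t1'); look('scene','s1')"
```

```text
t 3.1 pos [0.4843 0.1176 0.1953] press(x_h,y,z) [136.8   1.3 195.3] ytool deg 11.5 ztool [ 0. -0. -1.] F [-0.8  2.7  2.5] q [-0.33  0.59  0.    1.99 -0.    0.55 -0.13] op 0.006 ff 1.2
top red 9 [[159.0, 4.0, 201.0], [161.0, 10.0, 204.0], [163.0, 15.0, 207.0]]
top pad 184 [[224.0, -19.0, 147.0], [242.0, 0.0, 152.0], [261.0, 19.0, 158.0]]
scene red 28 [[155.0, -23.0, 199.0], [162.0, -12.0, 205.0], [164.0, 17.0, 212.0]]
scene pad 59 [[227.0, -22.0, 149.0], [246.0, -7.0, 154.0], [263.0, 12.0, 160.0]]
```

Request:
step_arm --increments '[[[0.04,-0.2,0],[0,0,0]],[[0.04,-0.2,0],[0,0,0]],[[0.02,-0.1,0],[0,0,0]],[[0,0,0],[0,0,0]],[[-0.1,0.5,0],[0,0,0]],[[-0.2,1.0,0],[0,0,0]],[[-0.4,2.0,0],[0,0,0]],[[-0.4,2.0,1],[0,0,0]],[[-0.2,1.0,2],[0,0,0]],[[0,0,3],[0,0,0]]]'

```text
clock: 4.2
tool_pos: [0.4702, 0.1809, 0.2546]
eef_rot: [0.631, 0.776, -0.001, -0.001]
contact_force: [-0.0, -0.5, -0.6]
opening: 0.006
finger_force: 0.0
```

```bash
python3 -c "
from h import *
st(); look('top','t2'); look('scene','s2')
b=lambda n,x,y,w,h:cv2.resize(cv2.imread(n)[y:y+h,x:x+w],(400,300),interpolation=cv2.INTER_CUBIC)
cv2.imwrite('pics/m2.png',np.hstack([b('pics/t2.png',210,165,110,82),b('pics/s2.png',240,155,100,75)]))"
```

```text
t 4.2 pos [0.4702 0.1809 0.2546] press(x_h,y,z) [ 72.   -0.  254.6] ytool deg 11.7 ztool [-0.004 -0.001 -1.   ] F [-0.  -0.5 -0.6] q [-0.47  0.51  0.02  1.91 -0.02  0.73 -0.23] op 0.006 ff 0.0
top red 86 [[152.0, -21.0, 200.0], [160.0, 0.0, 205.0], [167.0, 21.0, 210.0]]
top pad 182 [[225.0, -19.0, 146.0], [243.0, -0.0, 152.0], [261.0, 19.0, 158.0]]
scene red 23 [[160.0, -25.0, 200.0], [164.0, -7.0, 204.0], [167.0, 16.0, 208.0]]
scene pad 60 [[226.0, -21.0, 148.0], [245.0, -8.0, 154.0], [263.0, 12.0, 159.0]]
```

View pics/m2.png

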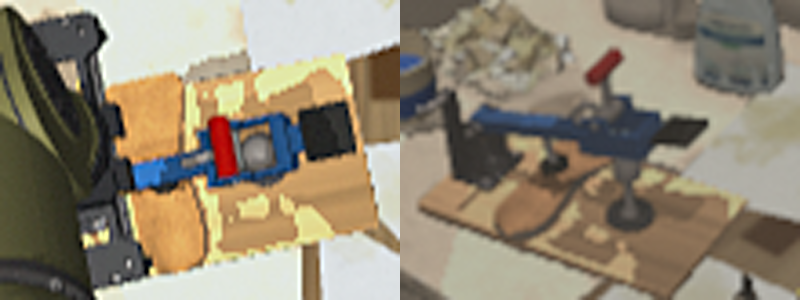

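Request:
step_arm --increments '[[[0.2,-1,-2],[0,0,0]],[[0.2,-1,-2.2],[0,0,0]],[[0.3,-1.5,-2.2],[0,0,0]],[[0.2,-1.0,0],[0,0,0]],[[0.2,-1.0,0],[0,0,0]],[[0.1,-0.5,0],[0,0,0]],[[0.1,-0.5,0],[0,0,0]],[[0.1,-0.5,0],[0,0,0]],[[0.08,-0.4,0],[0,0,0]],[[0,0,0],[0,0,0]]]'

```text
clock: 5.3
tool_pos: [0.4864, 0.1098, 0.1912]
eef_rot: [0.631, 0.776, 0.003, -0.002]
contact_force: [-0.3, 10.8, -5.4]
opening: 0.001
finger_force: 5.4
```

```bash
python3 -c "
from h import *
st(); look('top','t3'); look('scene','s3')"
```

```text
t 5.3 pos [0.4864 0.1098 0.1912] press(x_h,y,z) [144.9   1.8 191.2] ytool deg 11.8 ztool [ 0.     0.007 -1.   ] F [-0.3 10.8 -5.4] q [-0.31  0.6  -0.    2.   -0.01  0.54 -0.1 ] op 0.001 ff 5.4
top red 3 [[170.0, 6.0, 196.0], [171.0, 8.0, 202.0], [171.0, 12.0, 203.0]]
top pad 182 [[225.0, -19.0, 144.0], [244.0, 0.0, 150.0], [262.0, 18.0, 156.0]]
scene red 30 [[162.0, -24.0, 197.0], [168.0, -6.0, 202.0], [172.0, 17.0, 208.0]]
scene pad 65 [[225.0, -22.0, 145.0], [247.0, -8.0, 152.0], [263.0, 11.0, 157.0]]
```

Request:
step_arm --increments '[[[-0.2,1.0,0],[0,0,0]],[[-0.2,1.0,1],[0,0,0]],[[0,0,3],[0,0,0]],[[0.2,-1.0,3],[0,0,0]],[[0.5,-2.6,0],[0,0,0]],[[0.6,-2.9,0],[0,0,0]],[[0.6,-2.9,0],[0,0,0]],[[0.5,-2.6,0],[0,0,0]],[[0.1,-0.5,-2],[0,0,0]],[[0,0,-3],[0,0,0]]]'

```text
clock: 6.4
tool_pos: [0.5099, -0.0025, 0.2131]
eef_rot: [0.634, 0.773, 0.002, 0.003]
contact_force: [-0.3, 0.2, -0.0]
opening: 0.009
finger_force: 0.0
```

```bash
python3 -c "
from h import *
st(); look('top','t4'); look('scene','s4')"
```

```text
t 6.4 pos [ 0.5099 -0.0025  0.2131] press(x_h,y,z) [259.6   2.8 213.1] ytool deg 11.3 ztool [ 0.006 -0.001 -1.   ] F [-0.3  0.2 -0. ] q [-0.09  0.57  0.    1.95 -0.    0.61  0.11] op 0.009 ff 0.0
top red 88 [[156.0, -21.0, 200.0], [163.0, -1.0, 204.0], [170.0, 20.0, 208.0]]
scene red 18 [[163.0, -25.0, 197.0], [167.0, -16.0, 203.0], [170.0, -2.0, 209.0]]
scene pad 61 [[216.0, -22.0, 135.0], [247.0, -7.0, 152.0], [264.0, 12.0, 158.0]]
```

Request:
step_arm --increments '[[[-0.1,0.4,-1.5],[0,0,0]],[[-0.1,0,-1.5],[0,0,0]],[[0,0,-1.5],[0,0,0]],[[0,0,-1.5],[0,0,0]],[[0,0,-0.8],[0,0,0]],[[0,0,-0.8],[0,0,0]],[[0,0,-0.8],[0,0,0]],[[0,0,-0.8],[0,0,0]],[[0,0,-0.8],[0,0,0]],[[0,0,-0.8],[0,0,0]]]'

```text
clock: 7.5
tool_pos: [0.5061, 0.0032, 0.1028]
eef_rot: [0.633, 0.774, 0.0, 0.0]
contact_force: [0.5, -1.1, 3.0]
opening: 0.002
finger_force: 1.4
```

Request:
step_arm --increments '[[[0,0,-0.4],[0,0,0]],[[0,0,-0.3],[0,0,0]],[[0,0,-0.2],[0,0,0]],[[0,0,-0.2],[0,0,0]],[[0,0,-0.1],[0,0,0]],[[0,0,-0.1],[0,0,0]],[[0,0,0],[0,0,0]],[[0,0,0],[0,0,0]],[[0,0,0],[0,0,0]],[[0,0,0],[0,0,0]]]'

```text
clock: 8.5
tool_pos: [0.506, 0.003, 0.094]
eef_rot: [0.633, 0.774, 0.001, 0.001]
contact_force: [-6.6, -2.1, 41.9]
opening: 0.002
finger_force: 21.0
```

```bash
python3 -c "
from h import *
st(); look('top','t5'); look('scene','s5')"
```

```text
t 8.5 pos [0.506 0.003 0.094] press(x_h,y,z) [253.4   0.   94. ] ytool deg 11.5 ztool [ 0.003 -0.    -1.   ] F [-6.6 -2.1 41.9] q [-0.1   0.78 -0.    2.05  0.01  0.31  0.1 ] op 0.002 ff 21.0
top pad 9 [[227.0, 83.0, 198.0], [244.0, 89.0, 199.0], [282.0, 90.0, 200.0]]
scene red 29 [[183.0, -33.0, 159.0], [189.0, -5.0, 165.0], [208.0, 17.0, 189.0]]
scene pad 351 [[231.0, -93.0, 95.0], [265.0, -19.0, 175.0], [285.0, 78.0, 198.0]]
```

Request:
step_arm --increments '[[[0,0,0.9],[0,0,0]],[[0,0,1.7],[0,0,0]],[[0,0,1.7],[0,0,0]],[[0,0,1.6],[0,0,0]],[[-0.16,0.78,0],[0,0,0]],[[-0.16,0.78,0],[0,0,0]],[[-0.16,0.78,0],[0,0,0]],[[-0.16,0.78,0],[0,0,0]],[[-0.16,0.78,0],[0,0,0]],[[0,0,0],[0,0,0]]]'

```text
clock: 9.6
tool_pos: [0.4973, 0.0441, 0.1488]
eef_rot: [0.632, 0.775, -0.0, -0.001]
contact_force: [-0.1, 0.3, -0.0]
opening: 0.01
finger_force: 0.0
```

```bash
python3 -c "
from h import *
st(); look('top','t6'); look('scene','s6')"
```

```text
t 9.6 pos [0.4973 0.0441 0.1488] press(x_h,y,z) [211.4  -0.4 148.8] ytool deg 11.6 ztool [-0.001  0.001 -1.   ] F [-0.1  0.3 -0. ] q [-0.19  0.67  0.01  2.03 -0.02  0.44  0.04] op 0.01 ff 0.0
top pad 87 [[252.0, -18.0, 90.0], [262.0, -2.0, 94.0], [272.0, 18.0, 97.0]]
scene pad 128 [[210.0, -21.0, 92.0], [238.0, -9.0, 98.0], [270.0, 12.0, 190.0]]
```

Request:
step_arm --increments '[[[-0.08,0.4,0.3],[0,0,0]],[[-0.08,0.4,0.2],[0,0,0]],[[-0.08,0.4,0],[0,0,0]],[[-0.08,0.4,0],[0,0,0]],[[-0.08,0.4,0],[0,0,0]],[[-0.08,0.4,0],[0,0,0]],[[-0.08,0.4,0],[0,0,0]],[[-0.08,0.4,0],[0,0,0]],[[-0.08,0.4,0],[0,0,0]],[[-0.08,0.4,0],[0,0,0]]]'

```text
clock: 10.7
tool_pos: [0.4896, 0.0827, 0.154]
eef_rot: [0.633, 0.774, -0.0, -0.0]
contact_force: [0.9, -1.8, -0.7]
opening: 0.006
finger_force: 1.0
```

```bash
python3 -c "
from h import *
st(); look('top','t7'); look('scene','s7')"
```

```text
t 10.7 pos [0.4896 0.0827 0.154 ] press(x_h,y,z) [172.   -0.4 154. ] ytool deg 11.5 ztool [-0. -0. -1.] F [ 0.9 -1.8 -0.7] q [-0.27  0.66  0.02  2.04 -0.03  0.44 -0.03] op 0.006 ff 1.0
top pad 164 [[233.0, -19.0, 91.0], [252.0, -0.0, 94.0], [271.0, 18.0, 97.0]]
scene red 3 [[149.0, -22.0, 155.0], [150.0, -21.0, 155.0], [153.0, -20.0, 157.0]]
scene pad 68 [[237.0, -21.0, 92.0], [256.0, -6.0, 96.0], [272.0, 15.0, 100.0]]
```

Request:
step_arm --increments '[[[0.1,-0.3,1.2],[0,0,0]],[[0,0,1.2],[0,0,0]],[[-0.3,1.2,0],[0,0,0]],[[-0.2,1.0,0],[0,0,0]],[[0,0,-0.6],[0,0,0]],[[0,0,-0.6],[0,0,0]],[[-0.06,0.3,-0.3],[0,0,0]],[[-0.06,0.3,-0.3],[0,0,0]],[[-0.06,0.3,-0.3],[0,0,0]],[[-0.06,0.3,-0.3],[0,0,0]]]'

```text
clock: 11.8
tool_pos: [0.4821, 0.119, 0.1555]
eef_rot: [0.631, 0.776, 0.002, -0.003]
contact_force: [-8.9, 13.6, 25.4]
opening: 0.002
finger_force: 12.5
```

```bash
python3 -c "
from h import *
st(); look('top','t8'); look('scene','s8')"
```

```text
t 11.8 pos [0.4821 0.119  0.1555] press(x_h,y,z) [134.9  -0.5 155.5] ytool deg 11.7 ztool [-0.001  0.007 -1.   ] F [-8.9 13.6 25.4] q [-0.34  0.66  0.02  2.04 -0.05  0.45 -0.08] op 0.002 ff 12.5
top pad 168 [[233.0, -19.0, 91.0], [252.0, -1.0, 94.0], [271.0, 18.0, 98.0]]
scene red 4 [[134.0, -18.0, 148.0], [138.0, -17.0, 152.0], [140.0, 16.0, 155.0]]
scene pad 69 [[237.0, -23.0, 92.0], [254.0, -6.0, 97.0], [273.0, 13.0, 99.0]]
```

Request:
step_arm --increments '[[[-0.02,0.1,-0.15],[0,0,0]],[[-0.02,0.1,-0.15],[0,0,0]],[[0,0,-0.15],[0,0,0]],[[0,0,-0.1],[0,0,0]],[[0,0,-0.1],[0,0,0]],[[0,0,0],[0,0,0]],[[0,0,0],[0,0,0]],[[0,0,0],[0,0,0]],[[0,0,0],[0,0,0]],[[0,0,0],[0,0,0]]]'

```text
clock: 12.9
tool_pos: [0.4828, 0.1209, 0.1495]
eef_rot: [0.631, 0.776, 0.003, -0.002]
contact_force: [-7.4, 10.9, 25.3]
opening: 0.008
finger_force: 12.9
```

```bash
python3 -c "
from h import *
st(); look('top','t9'); look('scene','s9')"
```

```text
t 12.9 pos [0.4828 0.1209 0.1495] press(x_h,y,z) [133.3   0.5 149.5] ytool deg 11.8 ztool [ 0.001  0.007 -1.   ] F [-7.4 10.9 25.3] q [-0.35  0.67  0.02  2.04 -0.05  0.43 -0.08] op 0.008 ff 12.9
top pad 167 [[233.0, -19.0, 90.0], [252.0, -1.0, 94.0], [271.0, 18.0, 98.0]]
scene red 6 [[130.0, -22.0, 144.0], [133.0, -20.0, 147.0], [136.0, -13.0, 152.0]]
scene pad 68 [[235.0, -23.0, 91.0], [256.0, -6.0, 96.0], [271.0, 15.0, 100.0]]
```

Request:
step_arm --increments '[[[0,0,-0.1],[0,0,0]],[[0,0,-0.1],[0,0,0]],[[0,0,0],[0,0,0]],[[0,0,1],[0,0,0]],[[0,0,2],[0,0,0]],[[0,0,3],[0,0,0]],[[0.4,-4,2],[0,0,-2.5]],[[0.4,-4.5,0],[0,0,-2.5]],[[0.4,-4.5,0],[0,0,-2.5]],[[0.4,-4.5,0],[0,0,-2.5]]]' --fingers 1

```text
clock: 14.0
tool_pos: [0.498, -0.0618, 0.225]
eef_rot: [0.699, 0.716, -0.001, -0.001]
contact_force: [0.9, 0.7, 1.1]
opening: 0.892
finger_force: 0.0
```

```bash
python3 -c "
from h import *
st(); look('top','t10'); look('scene','s10')
b=lambda n,x,y,w,h:cv2.resize(cv2.imread(n)[y:y+h,x:x+w],(400,300),interpolation=cv2.INTER_CUBIC)
cv2.imwrite('pics/m3.png',np.hstack([b('pics/t10.png',210,165,110,82),b('pics/s10.png',240,155,100,75)]))"
```

```text
t 14.0 pos [ 0.498  -0.0618  0.225 ] press(x_h,y,z) [315.3 -20.6 225. ] ytool deg 1.4 ztool [-0.002 -0.    -1.   ] F [0.9 0.7 1.1] q [-0.01  0.55  0.07  1.95 -0.06  0.64  0.11] op 0.892 ff 0.0
top red 82 [[123.0, -21.0, 144.0], [130.0, 0.0, 148.0], [137.0, 21.0, 152.0]]
top pad 133 [[233.0, -18.0, 90.0], [248.0, 1.0, 94.0], [264.0, 18.0, 98.0]]
scene red 24 [[129.0, -22.0, 146.0], [135.0, -3.0, 150.0], [137.0, 15.0, 153.0]]
scene pad 65 [[239.0, -22.0, 92.0], [256.0, -5.0, 96.0], [273.0, 14.0, 100.0]]
```

View pics/m3.png

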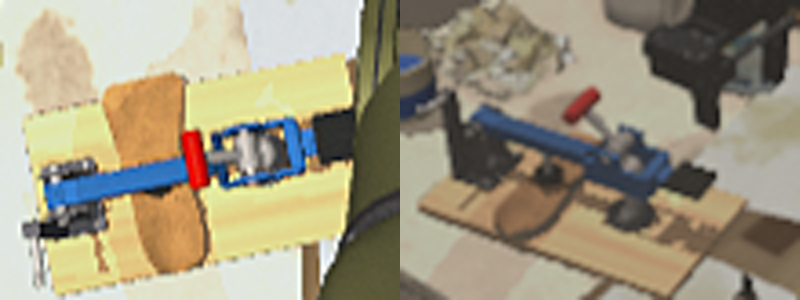

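The press is closed: bar level (pad at 94 mm), grip at x=130 mm (expected 131), insole in place. Now the tag.

Request:
step_arm --increments '[[[0.4,-3.5,0.3],[0,0,-2.1]],[[0.4,-3.5,0],[0,0,-2.1]],[[0.4,-3.5,0],[0,0,-2.1]],[[0.4,-3.5,0],[0,0,-2.1]],[[0.4,-3.5,0],[0,0,-2.1]],[[0.4,-3.5,0],[0,0,-2.1]],[[0.4,-3.5,-1],[0,0,-2.1]],[[0,-0.2,-2],[0,0,0]],[[0,0,-2],[0,0,0]],[[0,0,0],[0,0,0]]]'

```text
clock: 15.1
tool_pos: [0.5245, -0.3051, 0.1751]
eef_rot: [0.784, 0.621, -0.002, -0.004]
contact_force: [-0.9, 0.8, 0.6]
opening: 1.001
finger_force: 0.0
```

```bash
python3 -c "
from h import *
st()"
```

```text
t 15.1 pos [ 0.5245 -0.3051  0.1751] press(x_h,y,z) [559.  -42.6 175.1] ytool deg -13.2 ztool [-0.007  0.004 -1.   ] F [-0.9  0.8  0.6] q [ 0.4   0.75  0.1   1.69 -0.1   0.72  0.32] op 1.001 ff 0.0
```

Request:
step_arm --increments '[[[0.1,-0.2,-1.1],[0,0,0]],[[0.05,-0.2,-1.1],[0,0,0]],[[0,0,-1.1],[0,0,0]],[[0,0,-1.1],[0,0,0]],[[0,0,-1.1],[0,0,0]],[[0,0,-1.1],[0,0,0]],[[0,0,-1.1],[0,0,0]],[[0,0,0],[0,0,0]],[[0,0,0],[0,0,0]],[[0,0,0],[0,0,0]]]'

```text
clock: 16.1
tool_pos: [0.5289, -0.3109, 0.1022]
eef_rot: [0.784, 0.621, 0.0, 0.0]
contact_force: [0.9, -0.4, 0.3]
opening: 1.0
finger_force: 0.0
```

Request:
step_arm --increments '[[[0,0,0],[0,0,0]],[[0,0,0],[0,0,0]],[[0,0,0],[0,0,0]],[[0,0,0],[0,0,0]],[[0,0,0],[0,0,0]],[[0,0,0],[0,0,0]],[[0,0,0],[0,0,0]],[[0,0,0],[0,0,0]],[[0,0,0],[0,0,0]],[[0,0,0],[0,0,0]]]' --fingers 0 --grip_force 25

```text
clock: 17.1
tool_pos: [0.5285, -0.3106, 0.1017]
eef_rot: [0.784, 0.621, 0.0, 0.0]
contact_force: [-0.6, 0.2, -0.6]
opening: 0.119
finger_force: 0.0
```

```bash
python3 -c "
from h import *
st()"
```

```text
t 17.1 pos [ 0.5285 -0.3106  0.1017] press(x_h,y,z) [565.2 -39.7 101.7] ytool deg -13.2 ztool [ 0.  0. -1.] F [-0.6  0.2 -0.6] q [ 0.41  0.86  0.08  1.72 -0.11  0.57  0.33] op 0.119 ff 0.0
```

Request:
step_arm --increments '[[[0,0,0],[0,0,0]],[[0,0,0],[0,0,0]],[[0,0,0.5],[0,0,0]],[[0,0,1],[0,0,0]],[[0,0,1.5],[0,0,0]],[[0,0,2],[0,0,0]],[[0,0,2.5],[0,0,0]],[[0,0,3],[0,0,0]],[[0,0,3],[0,0,0]],[[0,0,0.5],[0,0,0]]]'

```text
clock: 18.1
tool_pos: [0.5306, -0.3121, 0.2468]
eef_rot: [0.784, 0.621, 0.002, 0.004]
contact_force: [0.7, -0.3, -0.6]
opening: 0.086
finger_force: 25.0
```

```bash
python3 -c "
from h import *
st(); snap('scene','s11'); snap('top','t11')
for n,X in(('can',[.57,-.11,.202]),('hook',[.402,.258,.126])): print(n,proj('scene',X),proj('top',X))
P=cloud('top',np.load('pics/top0.npz')['d']); q=P[135:152,340:362].reshape(-1,3); q=q[q[:,2]>.19]; print('can top',np.round([q.mean(0),q.min(0),q.max(0)],3))
q=P[220:245,335:355].reshape(-1,3); q=q[(q[:,2]>.06)]; print('dropper',np.round(q.mean(0),3), len(q))
im=cv2.imread('pics/s11.png');cv2.imwrite('pics/m4.png',cv2.resize(im[170:270,310:470],None,fx=5,fy=5,interpolation=cv2.INTER_CUBIC))"
```

```text
t 18.1 pos [ 0.5306 -0.3121  0.2468] press(x_h,y,z) [567.  -37.9 246.8] ytool deg -13.2 ztool [ 0.008 -0.004 -1.   ] F [ 0.7 -0.3 -0.6] q [ 0.39  0.66  0.12  1.61 -0.09  0.87  0.31] op 0.086 ff 25.0
can [345.06879529 180.17767897] [340.61835444 176.01755896]
hook [248.10817832 181.38662043] [220.27144704 234.89345319]
can top [[ 0.675 -0.148  0.201]
 [ 0.653 -0.174  0.19 ]
 [ 0.694 -0.122  0.207]]
dropper [ 0.424 -0.134  0.078] 59
```

View pics/m4.png

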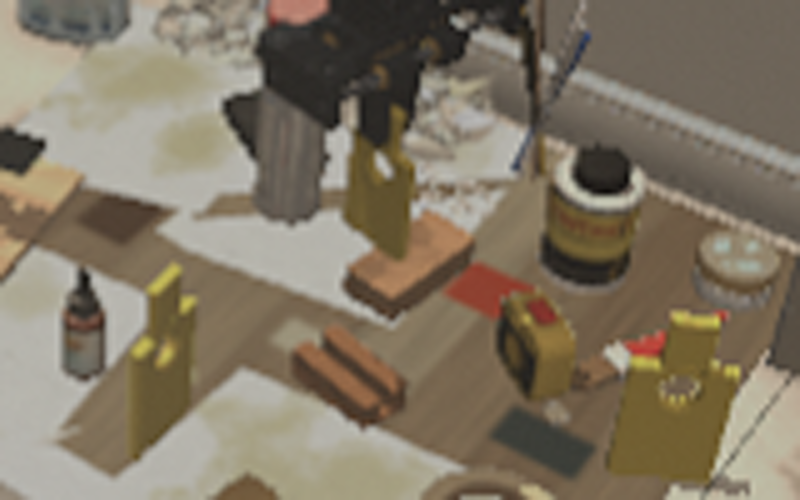

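The small tag is in the gripper, upright, and the stand at crop (350,375) is empty.

Request:
step_arm --increments '[[[-0.9,4.5,0.5],[0,0,2.46]],[[-0.9,4.5,0.5],[0,0,2.46]],[[-0.9,4.5,0.5],[0,0,2.46]],[[-0.9,4.5,0.5],[0,0,2.46]],[[-0.9,4.5,0.3],[0,0,2.46]],[[-0.9,4.5,0],[0,0,2.46]],[[-0.9,4.5,0],[0,0,2.46]],[[-0.9,4.5,0],[0,0,2.46]],[[-0.9,4.5,0],[0,0,2.46]],[[-0.9,4.5,0],[0,0,2.46]]]'

```text
clock: 19.2
tool_pos: [0.437, 0.1407, 0.2637]
eef_rot: [0.633, 0.774, -0.001, -0.001]
contact_force: [1.2, 0.9, -1.5]
opening: 0.089
finger_force: 25.0
```

```bash
cat >> h.py <<'E'
hook=np.array([.402,.258,.126])
def tgt(y,z):
    p=r.get_state()['tool_pos']; X=hook+ey*y; X[2]=z; print('to go cm for y',y,np.round((X-p)*100,2))
E
python3 -c "
from h import *
st(); tgt(-.055,.265); tgt(-.055,.155)"
```

```text
t 19.2 pos [0.437  0.1407 0.2637] press(x_h,y,z) [104.8 -40.5 263.7] ytool deg 11.5 ztool [-0.002 -0.001 -1.   ] F [ 1.2  0.9 -1.5] q [-0.43  0.44  0.02  2.02 -0.02  0.69 -0.19] op 0.089 ff 25.0
to go cm for y -0.055 [-8.89 10.64  0.13]
to go cm for y -0.055 [ -8.89  10.64 -10.87]
```

Request:
step_arm --increments '[[[-2.5,1,0],[0,0,0]],[[-2.5,1.6,0],[0,0,0]],[[-2,2,0],[0,0,0]],[[-1.5,2,0],[0,0,0]],[[-0.4,2,0],[0,0,0]],[[0,2,-1.5],[0,0,0]],[[0,0,-3],[0,0,0]],[[0,0,-3],[0,0,0]],[[0,0,-2.5],[0,0,0]],[[0,0,-0.6],[0,0,0]]]'

```text
clock: 20.2
tool_pos: [0.3476, 0.2439, 0.1561]
eef_rot: [0.633, 0.774, -0.003, -0.001]
contact_force: [-0.4, 0.5, -0.8]
opening: 0.089
finger_force: 25.0
```

```bash
python3 -c "
from h import *
st(); tgt(-.055,.155)
im,d=snap('scene','s12');im2,d2=snap('top','t12')
for n,im,d in(('scene',im,d),('top',im2,d2)):
    C=cloud(n,d);h=cv2.cvtColor(im,cv2.COLOR_RGB2HSV);p=r.get_state()['tool_pos']
    m=(h[...,0]>=20)&(h[...,0]<=34)&(h[...,1]>120)&(np.linalg.norm(C-p,axis=-1)<.12)&(C[...,2]>.05)
    q=C[m]-hook; print(n,len(q)); 
    if len(q)>5: q=np.c_[q@ex,q@ey,q[:,2]]*1e3; print(np.round(np.percentile(q,[2,50,98],axis=0)).tolist()); print(np.round(np.linalg.lstsq(np.c_[q[:,0],q[:,2],np.ones(len(q))],q[:,1],rcond=None)[0],3))
b=lambda n,x,y,w,h:cv2.resize(cv2.imread(n)[y:y+h,x:x+w],(400,300),interpolation=cv2.INTER_CUBIC)
cv2.imwrite('pics/m5.png',np.hstack([b('pics/t12.png',180,190,80,60),b('pics/s12.png',205,150,80,60)]))"
```

```text
t 20.2 pos [0.3476 0.2439 0.1561] press(x_h,y,z) [ -13.9 -107.8  156.1] ytool deg 11.4 ztool [-0.005 -0.004 -1.   ] F [-0.4  0.5 -0.8] q [-0.73  0.6   0.01  2.23 -0.02  0.31 -0.5 ] op 0.089 ff 25.0
to go cm for y -0.055 [ 0.05  0.32 -0.11]
scene 177
[[-18.0, -69.0, -57.0], [11.0, -61.0, -15.0], [32.0, -55.0, 52.0]]
[ 2.6000e-02 -9.0000e-03 -6.1144e+01]
top 30
[[14.0, -60.0, -59.0], [26.0, -57.0, 22.0], [32.0, -23.0, 125.0]]
[  0.169   0.159 -61.791]
```

View pics/m5.png

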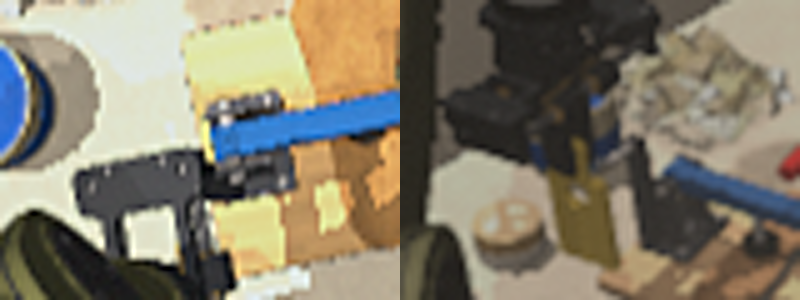

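Request:
step_arm --increments '[[[0,0.3,-0.05],[0,0,0]],[[0,0,0],[0,0,0]],[[0.5,0.1,0],[0,0,0]],[[0.5,0.1,0],[0,0,0]],[[0.5,0.1,0],[0,0,0]],[[0.5,0.1,0],[0,0,0]],[[0.5,0.1,0],[0,0,0]],[[0.5,0.1,0],[0,0,0]],[[0.4,0.1,0],[0,0,0]],[[0,0,0],[0,0,0]]]'

```text
clock: 21.3
tool_pos: [0.3843, 0.2556, 0.1582]
eef_rot: [0.634, 0.774, 0.0, 0.0]
contact_force: [1.5, -0.1, -0.6]
opening: 0.09
finger_force: 25.0
```

```bash
python3 -c "
from h import *
st(); tgt(0,.155)
im,d=snap('scene','s13')
b=lambda n,x,y,w,h:cv2.resize(cv2.imread(n)[y:y+h,x:x+w],(640,480),interpolation=cv2.INTER_CUBIC)
cv2.imwrite('pics/m6.png',b('pics/s13.png',215,160,60,45))"
```

```text
t 21.3 pos [0.3843 0.2556 0.1582] press(x_h,y,z) [-18.1 -69.5 158.2] ytool deg 11.4 ztool [ 0.001  0.    -1.   ] F [ 1.5 -0.1 -0.6] q [-0.69  0.63  0.01  2.13 -0.01  0.38 -0.48] op 0.09 ff 25.0
to go cm for y 0 [ 1.77  0.24 -0.32]
```

View pics/m6.png

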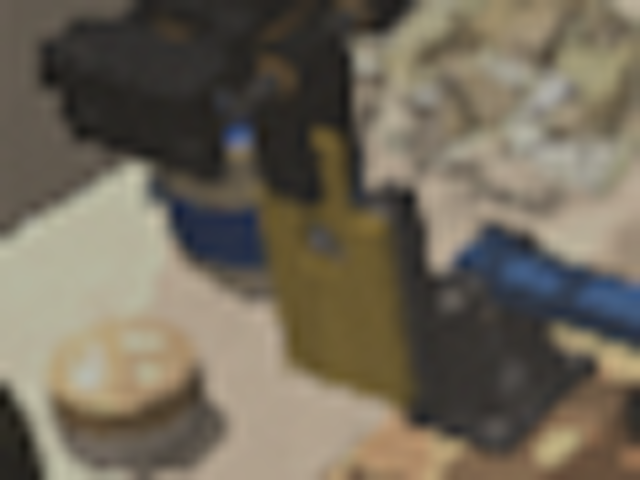

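The hole is round the peg (grey tip in it at crop (320,235)), with no contact force.

Request:
step_arm --increments '[[[0.4,0.1,-0.1],[0,0,0]],[[0.4,0.1,-0.1],[0,0,0]],[[0.4,0.1,0],[0,0,0]],[[0.3,0,0],[0,0,0]],[[0,0,0],[0,0,0]],[[0,0,-0.3],[0,0,0]],[[0,0,-0.3],[0,0,0]],[[0,0,-0.2],[0,0,0]],[[0,0,-0.1],[0,0,0]],[[0,0,0],[0,0,0]]]'

```text
clock: 22.35
tool_pos: [0.3984, 0.2583, 0.147]
eef_rot: [0.633, 0.774, -0.0, -0.0]
contact_force: [1.0, -0.6, -0.4]
opening: 0.087
finger_force: 25.0
```

```bash
python3 -c "
from h import *
st(); tgt(0,.145)"
```

```text
t 22.35 pos [0.3984 0.2583 0.147 ] press(x_h,y,z) [-18.  -55.1 147. ] ytool deg 11.4 ztool [-0. -0. -1.] F [ 1.  -0.6 -0.4] q [-0.68  0.66  0.01  2.1  -0.01  0.38 -0.46] op 0.087 ff 25.0
to go cm for y 0 [ 0.36 -0.03 -0.2 ]
```

Request:
step_arm --increments '[[[0.1,0,-0.1],[0,0,0]],[[0.1,0,-0.1],[0,0,0]],[[0,0,0],[0,0,0]],[[0,0,-0.1],[0,0,0]],[[0,0,0],[0,0,0]],[[0,0,0],[0,0,0]],[[0,0,0],[0,0,0]],[[0,0,0],[0,0,0]],[[0,0,0],[0,0,0]],[[0,0,0],[0,0,0]]]'

```text
clock: 23.35
tool_pos: [0.4005, 0.2585, 0.1452]
eef_rot: [0.633, 0.774, 0.0, -0.0]
contact_force: [-2.3, -0.8, 11.4]
opening: 0.091
finger_force: 25.0
```

Request:
step_arm --increments '[[[0,0,0],[0,0,0]],[[0,0,0],[0,0,0]],[[0,0,0],[0,0,0]],[[0,0,0],[0,0,0]],[[0,0,0],[0,0,0]],[[0,0,0],[0,0,0]],[[0,0,0],[0,0,0]],[[0,0,0],[0,0,0]],[[0,0,0],[0,0,0]],[[0,0,0],[0,0,0]]]' --fingers 0.4

```text
clock: 24.35
tool_pos: [0.4005, 0.2583, 0.1442]
eef_rot: [0.633, 0.774, 0.0, 0.0]
contact_force: [0.6, -0.4, -0.5]
opening: 0.4
finger_force: 0.0
```

Request:
step_arm --increments '[[[0,0,0.2],[0,0,0]],[[0,0,0.5],[0,0,0]],[[0,0,1],[0,0,0]],[[0,0,1],[0,0,0]],[[0,0,1.5],[0,0,0]],[[0,0,2],[0,0,0]],[[0,0,3],[0,0,0]],[[0,1,3],[0,0,0]],[[0,3,1],[0,0,0]],[[0,3,0],[0,0,0]]]'

```text
clock: 25.35
tool_pos: [0.4017, 0.3294, 0.2795]
eef_rot: [0.634, 0.773, 0.003, 0.0]
contact_force: [0.1, -0.1, -0.3]
opening: 0.399
finger_force: 0.0
```

Request:
step_arm --increments '[[[0,3,0],[0,0,0]],[[0,3,0],[0,0,0]],[[0,3,0],[0,0,0]],[[0,3,0],[0,0,0]],[[0,2,0],[0,0,0]],[[0,0,0],[0,0,0]],[[0,0,0],[0,0,0]],[[0,0,0],[0,0,0]],[[0,0,0],[0,0,0]],[[0,0,0],[0,0,0]]]'

```text
clock: 26.35
tool_pos: [0.4009, 0.4673, 0.2766]
eef_rot: [0.634, 0.773, -0.0, 0.0]
contact_force: [0.7, -0.2, -0.2]
opening: 0.399
finger_force: 0.0
```

```bash
python3 -c "
from h import *
st(); look('top','t14');look('scene','s14')
b=lambda n,x,y,w,h:cv2.resize(cv2.imread(n)[y:y+h,x:x+w],(400,300),interpolation=cv2.INTER_CUBIC)
cv2.imwrite('pics/m7.png',np.hstack([b('pics/t14.png',200,165,120,90),b('pics/s14.png',205,150,120,90)]))"
```

```text
t 26.35 pos [0.4009 0.4673 0.2766] press(x_h,y,z) [-222.4  -11.4  276.6] ytool deg 11.3 ztool [ 0. -0. -1.] F [ 0.7 -0.2 -0.2] q [-0.96  0.63  0.03  1.56 -0.02  0.95 -0.72] op 0.399 ff 0.0
top red 82 [[123.0, -21.0, 143.0], [130.0, 0.0, 149.0], [137.0, 21.0, 152.0]]
top pad 167 [[234.0, -19.0, 91.0], [252.0, -1.0, 94.0], [271.0, 18.0, 97.0]]
scene red 27 [[130.0, -23.0, 144.0], [135.0, -4.0, 149.0], [138.0, 19.0, 153.0]]
scene pad 64 [[239.0, -22.0, 92.0], [256.0, -6.0, 96.0], [272.0, 16.0, 99.0]]
```

View pics/m7.png

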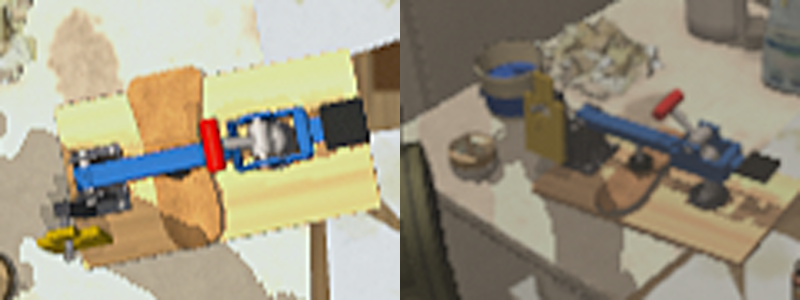

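The tag hangs on the peg (top crop (75,240), scene crop (545,120)), the bar is level, the handle is down and the insole has not moved.

```bash
python3 -c "
from plant import r
print(r.finish_job())"
```

```text
the job is handed in; nothing more can be done
None
```

The job is handed in at about 26 s of the 67 s allowed: the glue press is closed and locked on the insole, and the small yellow tag hangs by its hole on the hook; the last pictures show the bar level, the handle fully down and the insole in place.

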